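Turn a brake pad end for end in the thickness gauge

ROBOT

A 7-joint arm with a two-finger parallel gripper is mounted at the origin on the work surface. World frame = base frame: x ahead of the robot, y to its left, z up, the work surface at z = 0. Lengths are in m, angles in degrees, forces in N, time in s.
With the tool pointing down it reaches from about 0.425 to 0.825 m from the base axis. Payload 3.6 kg.
Tool frame: the origin (TCP) lies midway between the tips of the shut fingers; the grasp point (between the pads) lies 19 mm behind it; z points along the fingers, y is the line along which they close (so a half turn about z gives the same grasp; the last joint's range is limited). The gripper opens to 93 mm and grips with 3 to 60 N. Pads are 15 mm wide; open, the fingers measure 128 mm over their backs; the gripper's body (75 mm by 188 mm) begins 65 mm behind the grasp point.
Start: joints at [67.81, 35.231, -0.722, 81.555, 0.464, 63.22, -2.315], TCP at [0.229, -0.608, 0.219] pointing down, gripper open.
Joint ranges: [-178.69, 178.69], [-17.37, 117.87], [-77.05, 75.6], [15.02, 138.74], [-78.02, 258.01], [0.78, 113.62], [-162.83, 162.83]. Speed limits (degrees/s): [159.86, 159.86, 180, 180, 180, 180, 180].

INTERFACE

Orientations are given as [roll, pitch, yaw] about the fixed x, y, z axes, in that order (R = Rz(yaw) Ry(pitch) Rx(roll)).
In Python, from bench import manip gives the robot as it stands. Calls block until the motion is done:
- manip.goto(position, orientation): joint-space move of the TCP to a pose.
- manip.movel(position, v=0.15, frame=None, threshold=None): straight line of the TCP; frame=None keeps the orientation; v is the mean speed in m/s. With threshold (N) it stops when the force on the tool has changed by that much, and returns True; else False.
- manip.move_j(angles): joint-space move.
- manip.command_gripper(opening): opening from 0.0 (shut) to 1.0 (fully open); the grip force is fixed at half the most; returns when the fingers have stopped.
- manip.hold(seconds).
- manip.inverse_kinematics(position, orientation): joint angles nearest the present ones, or None.
- manip.grab_frame(name): name is "side" or "top"; returns (picture, depth): 420x560x3 uint8, blue, green, red; 420x560 float32, m along the optical axis (not along the pixel's ray), 0 where there is no reading.
- manip.camera_params(name): a dict with "fx", "fy", "cx", "cy" (pixels), "R" (3x3) and "t" (3): a world point X has camera coordinates R X + t. Camera axes: x right, y down, z forward; pixel columns grow to the right and rows downward; lengths in m; the calibration is good to about 2 mm. A picture is of the moment at which its call begins. camera_params takes no time and is no camera call.
A pose or a line that the arm cannot do raises manip.MotionError and nothing moves.
- manip.close_job(): hands the job in; it is judged then, once.
Readings, each from a call of its own:
- manip.current_time_s(): time.
- manip.current_qpos(): joint angles.
- manip.current_qd(): joint speeds.
- manip.current_tau(): joint torques, N m.
- manip.current_tool_pos(): TCP position.
- manip.current_eef_rot(): TCP orientation.
- manip.current_ft_force(): force on the tool from outside, world axes, zero at the start.
- manip.current_ft_torque(): the same for the moment, N m.
- manip.current_finger_gap(): opening from 0.0 (shut) to 1.0 (fully open).
- manip.current_grip_force(): force on a finger pad.
Only numpy, scipy, OpenCV 4.12 (cv2) and the standard library are available. Lean on these libraries where they do the work, as an engineer would, in place of code of your own. Each camera call takes 0.05 s, during which the arm holds its last target. There are 200 camera calls.

TASK

The brake pad in the bench thickness gauge has been measured near its tabbed end; set it up for measuring near its square end. Raise the gauge's foot clear with the lever before drawing the pad out, turn the pad end for end and lay it back flat on the gauge table, lining up, with the square end home against the end stop and the long edge along the side fence, then bring the lever right down so that the foot settles gently on the lining. Disturb nothing else on the bench.

Things in the scene. Friction and masses are not known exactly. Their poses are not given: they have to be found in the camera images.
- gauge: Bench thickness gauge, bolted down: grey cast base 180 x 110 x 22 mm, steel table 40 mm high, C-frame with an arm over it, spindle with presser foot and weight, dial above. Origin: on the bench under the spindle (foot) axis. +x points from the open mouth in to the end stop and C-frame, the lever is on its -y side, z up. Along x: base -62 to 118 mm, table -60 to 44 (92 wide), C-frame from 66 on.
- stop_corner (a point): Corner on the table's surface where the faces of end stop and side fence meet (gauge frame 40, 22.5, 40 mm). Both are dark steel, 11 mm high. The end stop's face looks to gauge -x; the fence's face looks to gauge -y and runs along x from -48 to 42 mm.
- measure_spot (a point): Point on the table's surface straight below the foot (gauge frame 0, 0, 40 mm). A pad home against both stops has its centreline over this point and its inner end 40 mm beyond it. The weight above is 44 mm across, its top 164 mm over the bench (187 raised); the dial is 58 mm across, centre 232 mm high. Neither comes further than 24 mm from the spindle axis towards the mouth.
- table_front (a point): Middle of the table's front edge at the mouth, on its surface (gauge frame -60, 0, 40 mm). The bench before it is clear for at least 220 mm ahead and 200 mm wide.
- foot (a joint): Height in m of the foot's flat face (20 mm disc) above the gauge table: 0.013 as it rests on the pad, about 0.035 with the lever fully up. Foot and weight are 0.4 kg, guided straight up and down; the lever lifts them and they follow it down by their own weight until the foot rests on what lies below.
- lever (a joint): Angle in rad of the lifting lever: 0 fully down (knob 17 degrees below level), 0.8 fully up (knob 29 degrees above level). It has about 0.15 rad of slack before it begins to lift the foot off a pad. Stiff (about 3 N at the knob): it stays where it is left.
- lever_pivot (a point): Centre of the lever's pivot pin, 128 mm above the bench at gauge x = 0, y = +32 mm. The axis is level, along the gauge's x.
- lever_knob (a point): Centre of the black ball knob (26 mm diameter) at the end of the steel lever, 142 mm from the pivot, on the gauge's -y side (y about -100 mm); 86 mm above the bench when down, 196 mm when up. It swings in the upright plane gauge x = 0. The lever's bar (9 mm) comes to it from the head; the ball is free on its other sides and can be pinched from above across the gauge's x.
- pad: Brake pad, 160 x 45 x 13 mm, about 0.25 kg: 3 mm steel backing plate below, 10 mm dark brown friction lining (44 mm wide) above. Origin: centre of the underside. x along its length towards the tabbed end, z up out of the lining. It starts in the gauge, tabbed end inwards, the foot resting on it, and its square end sticking out of the mouth, 60 mm beyond the base.
- pad_square_end (a point): Middle of the bottom edge of the pad's square end (pad x = -80 mm), where the lining runs right to the end of the plate.
- pad_tab_end (a point): Middle of the bottom edge of the pad's tabbed end (pad x = +80 mm), where 16 mm of the bare steel plate shows, with two round holes.
- spare_a: Bystander: spare brake pad of the same kind, flat on the bench to the left.
- spare_b: Bystander: another spare brake pad, flat on the bench to the left.
- castor: Bystander: swivel castor on its 90 x 70 mm plate, 100 mm high, on the left half of the bench.
- setting_block: Bystander: flat steel block 60 x 35 x 13 mm, between the robot and the gauge.
- oil_bottle: Bystander: green plastic bottle, 60 mm across, 160 mm high, to the right of the gauge.
- screwdriver: Bystander: screwdriver 200 mm long, lying at the far side.
- wire_brush: Bystander: brush 190 mm long, lying near the robot at the left.
- tin: Bystander: metal tin, 90 mm across, 95 mm high, on the left half of the bench.
Things that resemble listed ones, but are neither listed nor needed, are in the scene too. Leave any orange or red look-alike of the pad alone.

How it is judged (in metres and radians):
On the way, in this order (a step that is already met when the one before it is completed fails the run):
1. the lever is up and the foot at least 6 mm clear of the pad while the pad is still in place (within 15 mm of its start) (value of joint lever above 0.3 rad and value of joint foot above 0.019 m and distance of pad from where it was at the start of the episode below 0.015 m), for 0.2 s.
2. the pad lies turned end for end on the gauge table, home against the end stop and the fence, with the foot still clear above it (x of pad_square_end in the frame of gauge between 0.034 and 0.043 m and y of pad_square_end in the frame of gauge between -0.006 and 0.004 m and x of pad_tab_end in the frame of gauge below -0.1 m and angle between the x axis of pad and the x axis of gauge, either way round below 0.07 rad and z of pad in the frame of gauge between 0.037 and 0.0425 m and angle between pad's own z axis and vertical below 0.06 rad and value of joint foot above 0.015 m), for 0.1 s.
At the end, for the whole second after the job is handed in: Pad flat on the gauge table, lining up, square end inwards within 6 mm of the end stop, long edge within 6 mm of the side fence, square to the gauge within 4 degrees; lever down (below 0.10 rad), foot resting on the lining with its own weight (over 1.5 N); all at rest (x of pad_square_end in the frame of gauge between 0.034 and 0.043 m and y of pad_square_end in the frame of gauge between -0.006 and 0.004 m and x of pad_tab_end in the frame of gauge below -0.1 m and angle between the x axis of pad and the x axis of gauge, either way round below 0.07 rad and z of pad in the frame of gauge between 0.037 and 0.0425 m and angle between pad's own z axis and vertical below 0.06 rad and value of joint lever below 0.1 rad and contact force between foot and pad above 1.5 N and value of joint foot between 0.011 and 0.0145 m and linear speed of pad below 0.02 m/s and velocity of joint foot below 0.01 m/s and velocity of joint lever below 0.05 rad/s); the robot touches nothing.
It fails at once if the pad is dragged along under the resting foot (moving over 30 mm/s while the foot bears on it, more than 5 mm from its start) (contact force between foot and pad above 1 N and linear speed of pad above 0.03 m/s and distance of pad from where it was at the start of the episode above 0.005 m).
It fails at once if the foot comes down faster than 120 mm/s (velocity of joint foot below -0.12 m/s).
It fails at once if something else on the bench is moved by more than 25 mm (distance of any of spare_a, spare_b, castor, setting_block, oil_bottle, screwdriver, wire_brush, tin from where it was at the start of the episode above 0.025 m).
It also fails if it takes over 72 s, if anything falls off the work surface, if the arm or the gripper's body presses on something with over 40 N, if the wrist force passes 120 N, or if a joint passes its speed limit or range.

## Working session

There is one attempt and no reset: what is moved stays moved. The work goes in short steps, each a Python script; the robot and the scene stay as the last script left them, time stands still between calls to the robot, and variables do not carry over. Pictures are saved under pics/ and viewed, at most 14 in all, crops included, and the job is handed in when it is done.

```bash
ls; mkdir -p pics; python3 - <<'E'
from bench import manip
import cv2,numpy as np,pickle
d={}
for n in("top","side"):
    im,z=manip.grab_frame(n);p=manip.camera_params(n);d[n]=(im,z,p)
    cv2.imwrite(f"pics/{n}0.png",im)
    R=np.array(p["R"]);print(n,p["fx"],(-R.T@np.array(p["t"])).round(3),R[2].round(2))
pickle.dump(d,open("d0.pkl","wb"))
E
```

```text
pics
top 442.6027133392813 [0.277 0.014 1.319] [ 0.23  0.02 -0.97]
side 384.86241422520334 [0.321 0.675 0.904] [ 0.22 -0.61 -0.76]
```

View pics/top0.png

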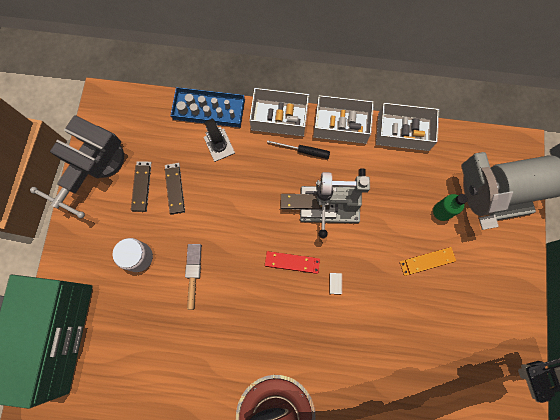

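View pics/side0.png

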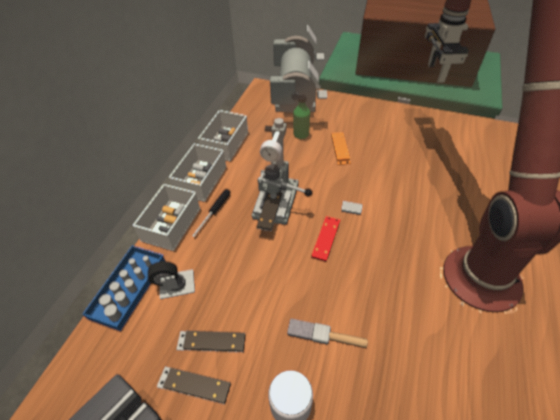

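Possible pads in the top view: the pad in the gauge (298,201), spares (141,187) and (174,188), red look-alike (292,262) and orange look-alike (428,262). The brown one in the gauge at (298,201) fits the description. I'll check it in a close crop; the lever knob is at about (323,233).

```bash
cat > h.py <<'E'
import numpy as np,cv2,pickle
def ray(p,u,v):
    R=np.array(p["R"]);t=np.array(p["t"])
    d=R.T@np.array([(u-p["cx"])/p["fx"],(v-p["cy"])/p["fy"],1.]);return -R.T@t,d
def onz(p,u,v,z):
    c,d=ray(p,u,v);return c+d*(z-c[2])/d[2]
def tri(p1,a,p2,b):
    c1,d1=ray(p1,*a);c2,d2=ray(p2,*b)
    s=np.linalg.lstsq(np.c_[d1,-d2],c2-c1,rcond=None)[0]
    A=c1+s[0]*d1;B=c2+s[1]*d2;return (A+B)/2,np.linalg.norm(A-B)
def cloud(im,z,p):
    v,u=np.indices(z.shape);c=np.stack([(u-p["cx"])/p["fx"]*z,(v-p["cy"])/p["fy"]*z,z],-1)
    return (c-np.array(p["t"]))@np.array(p["R"])
E
python3 - <<'E'
import pickle,cv2,numpy as np
from h import *
d=pickle.load(open("d0.pkl","rb"))
a=cv2.resize(d["top"][0][165:250,270:380],None,fx=7,fy=7,interpolation=cv2.INTER_CUBIC)
cv2.imwrite("pics/crop1.png",a)
b=cv2.resize(d["side"][0][130:240,235:335],None,fx=5.4,fy=5.4,interpolation=cv2.INTER_CUBIC)
cv2.imwrite("pics/crop2.png",b)
for n in d:
    im,z,p=d[n];C=cloud(im,z,p)
    hsv=cv2.cvtColor(im,cv2.COLOR_BGR2HSV)
    lo,hi=((165,250),(270,380)) if n=="top" else ((130,240),(235,335))
    S=np.zeros(z.shape,bool);S[lo[0]:lo[1],hi[0]:hi[1]]=1
    print(n,"bench z",np.median(C[...,2][(S)&(hsv[...,1]>140)]))
    # pad top: depth band
    m=S&(abs(C[...,2]-.053)<.005)&(hsv[...,2]<110)
    k=cv2.connectedComponentsWithStats(m.astype(np.uint8))
    for s,c in zip(k[2][1:],k[3][1:]):
        if s[4]>30: print("padlayer",s,c)
    m=(S&(hsv[...,2]<45)&(C[...,2]>.06)).astype(np.uint8)
    k=cv2.connectedComponentsWithStats(m)
    for s,c in zip(k[2][1:],k[3][1:]):
        if s[4]>8: print("dark",s,c.round(1),C[int(c[1]),int(c[0])].round(3))
E
```

```text
top bench z 0.00038574339212238884
padlayer [306 191  11   7  36] [311.94444444 193.19444444]
padlayer [307 199  15  11  76] [315.19736842 204.63157895]
dark [359 169   3   7  20] [360.  172.2] [ 0.649 -0.139  0.238]
dark [363 169   2   7  14] [363.5 172. ] [ 0.649 -0.146  0.241]
dark [317 191  16  10  57] [324.2 196.5] [ 0.594 -0.058  0.168]
dark [319 230   8   8  48] [322.5 233.4] [ 0.505 -0.067  0.103]
side bench z -0.0007392964415320426
padlayer [257 191  26  38 545] [268.99816514 208.97798165]
dark [306 191   5   4  14] [308.  192.6] [0.321 0.675 0.904]
```

View pics/crop1.png

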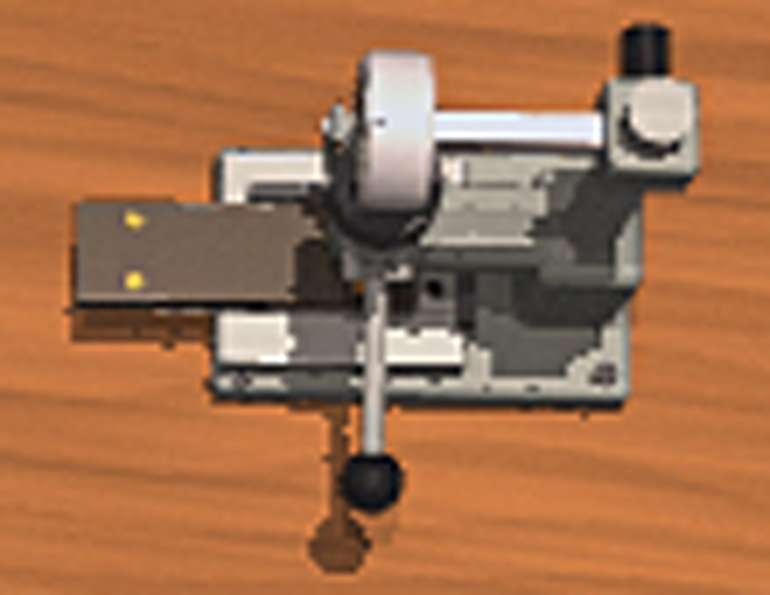

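View pics/crop2.png

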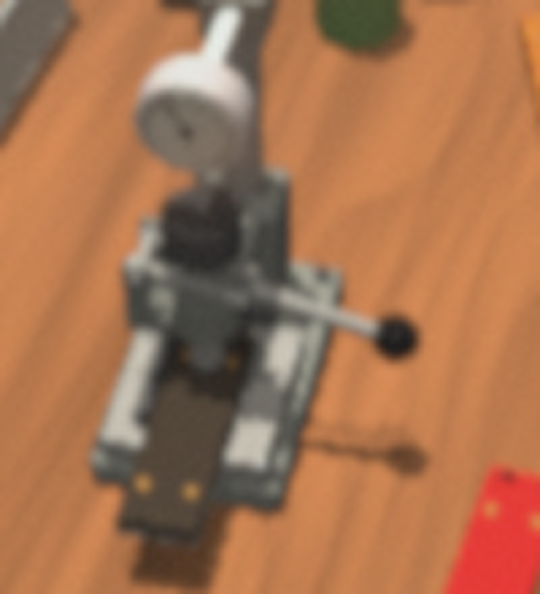

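The crops confirm it. The brown pad sticks out of the mouth with its outer corners at about top (281,194) and (281,208). The ball knob is at top (323,234) and side (308.5,192.6), and the gauge's +x points right in the image, which is world -y. Next I'll work out the frame.

```bash
python3 - <<'E'
from h import *
d=pickle.load(open("d0.pkl","rb"))
(it,zt,pt),(is_,zs,ps)=d["top"],d["side"]
def knob(im,box):
    u0,v0,u1,v1=box;h=cv2.cvtColor(im,cv2.COLOR_BGR2HSV)
    m=np.zeros(im.shape[:2],np.uint8);m[v0:v1,u0:u1]=(h[v0:v1,u0:u1,2]<70)
    k=cv2.connectedComponentsWithStats(m);i=1+np.argmax(k[2][1:,4]);print(k[2][i],k[3][i]);return k[3][i]
a=knob(it,(316,227,331,242));b=knob(is_,(302,185,316,200))
K,e=tri(pt,a,ps,b);print("knob",K.round(4),e.round(4), onz(pt,*a,.086).round(4),onz(ps,*b,.086).round(4))
o=lambda c,f,u0,v0:((c[0]+.5)/f-.5+u0,(c[1]+.5)/f-.5+v0)
for n,c,z in [("padTL",(77,203),.053),("padBL",(77,300),.053),("padT300",(300,207),.053),("padB290",(290,302),.053),("baseTL",(218,150),.022),("baseBL",(213,388),.022),("baseBR",(625,398),.022),("tableBL",(218,365),.04),("tableBR",(463,368),.04)]:
    print(n,onz(pt,*o(c,7,270,165),z).round(4))
for n,c,z in [("padL",(120,523),.053),("padR",(203,533),.053),("baseL",(95,462),.022),("baseR",(276,498),.022),("baseFarR",(340,275),.022)]:
    print("side",n,onz(ps,*o(c,5.4,235,130),z).round(4))
# lining contour by colour in top
hs=cv2.cvtColor(it,cv2.COLOR_BGR2HSV)
print(it[200,290],it[200,284],it[170,290],it[225,285])
b_=it.astype(int);m=((b_[...,2]-b_[...,0]<45)&(b_[...,2]<125)).astype(np.uint8);m[:, :278]=0;m[:,310:]=0;m[:190]=0;m[212:]=0
T=[];B=[]
for u in range(283,302):
    v=np.nonzero(m[:,u])[0]; T.append((u,v.min()-.5));B.append((u,v.max()+.5))
print(T,B)
E
```

```text
[318 230   9   8  61] [322.31147541 233.45901639]
[305 190   7   6  30] [307.9        192.33333333]
knob [ 0.5066 -0.0687  0.0919] 0.0016 [ 0.5069 -0.0691  0.086 ] [ 0.5088 -0.0742  0.086 ]
padTL [0.6172 0.0637 0.053 ]
padBL [0.5753 0.0585 0.053 ]
padT300 [ 0.627  -0.0302  0.053 ]
padB290 [ 0.5854 -0.0305  0.053 ]
baseTL [0.6567 0.0069 0.022 ]
baseBL [ 0.5513 -0.0029  0.022 ]
baseBR [ 0.5684 -0.1783  0.022 ]
tableBL [ 0.5576 -0.0037  0.04  ]
tableBR [ 0.5689 -0.1065  0.04  ]
side padL [0.6157 0.0668 0.053 ]
side padR [0.5724 0.0595 0.053 ]
side baseL [0.6553 0.0089 0.022 ]
side baseR [0.5519 0.0018 0.022 ]
side baseFarR [ 0.5699 -0.1727  0.022 ]
[ 83  99 117] [ 84  99 119] [ 64 111 184] [ 68 116 190]
[(283, np.float64(193.5)), (284, np.float64(193.5)), (285, np.float64(193.5)), (286, np.float64(193.5)), (287, np.float64(193.5)), (288, np.float64(193.5)), (289, np.float64(193.5)), (290, np.float64(193.5)), (291, np.float64(193.5)), (292, np.float64(193.5)), (293, np.float64(193.5)), (294, np.float64(193.5)), (295, np.float64(193.5)), (296, np.float64(194.5)), (297, np.float64(194.5)), (298, np.float64(194.5)), (299, np.float64(194.5)), (300, np.float64(194.5)), (301, np.float64(189.5))] [(283, np.float64(211.5)), (284, np.float64(209.5)), (285, np.float64(209.5)), (286, np.float64(208.5)), (287, np.float64(208.5)), (288, np.float64(209.5)), (289, np.float64(209.5)), (290, np.float64(209.5)), (291, np.float64(209.5)), (292, np.float64(208.5)), (293, np.float64(208.5)), (294, np.float64(209.5)), (295, np.float64(209.5)), (296, np.float64(208.5)), (297, np.float64(208.5)), (298, np.float64(208.5)), (299, np.float64(209.5)), (300, np.float64(211.5)), (301, np.float64(209.5))]
```

```bash
cat >> h.py <<'E'
YAW=-84.2;O=np.array([.610,-.058,0])
_a=np.radians(YAW);X=np.array([np.cos(_a),np.sin(_a),0]);Y=np.array([-np.sin(_a),np.cos(_a),0]);Z=np.array([0,0,1.])
def G(x,y,z): return O+(x*X+y*Y+z*Z)/1000   # gauge mm -> world m
def inG(P): q=np.asarray(P)-O;return np.array([q@X,q@Y,q[2]])*1000
def kn(th): # knob in gauge mm
    e=th-np.radians(17);return (0,32-142*np.cos(e),128+142*np.sin(e))
E
python3 - <<'E'
from bench import manip
from h import *
print(manip.current_tool_pos(),manip.current_eef_rot(),manip.current_finger_gap())
for n,p,ys in [("start up",[.229,-.608,.35],[0,180]),("knob",G(0,-104,67),[5.8,-174.2]),("knobup",G(0,-93,180),[5.8,-174.2]),("pad",G(-70,0,43),[95.8,-84.2]),("out",G(-200,0,100),[95.8,5.8,-84.2,-174.2])]:
    for y in ys:
        q=manip.inverse_kinematics(list(p),[180,0,y]);print(n,y,None if q is None else np.round(q,0))
E
```

```text
[ 0.2292302  -0.60750116  0.2176229 ] [-1.79871172e+02  2.59422532e-03  2.06787224e+01] 1.0000895896637712
start up 0 [ 65.  31.   5.  69.  -3.  81. -20.]
start up 180 [ 88.  35. -42.  68.  23.  85. 140.]
knob 5.8 [  5.  35.   1. 114.  -1.  31. -78.]
knob -174.2 [ 29.  40. -37. 113.  38.  40.  64.]
knobup 5.8 [  8.  27.  -4. 106.   3.  48. -82.]
knobup -174.2 [ 34.  33. -45. 105.  28.  54.  73.]
pad 95.8 [  9.  45. -21.  99.  22.  40. -17.]
pad -84.2 [ -18.   45.   24.  100.  -27.   40. -154.]
out 95.8 [ -1.  41. -25.  96.  22.  48. -29.]
out 5.8 [ -12.   39.   -6.   97.    5.   45. -104.]
out -84.2 [ 19.  55. -66.  96.  54.  67. 124.]
out -174.2 [  9.  46. -44.  96.  37.  54.  48.]
```

```bash
python3 - <<'E'
from bench import manip
from h import *
t=lambda:round(float(manip.current_time_s()),2)
manip.movel([.229,-.608,.33],v=.4)
manip.goto(list(G(0,-104,250)),[180,0,5.8]);print(t())
manip.command_gripper(.6)
manip.movel(list(G(0,-104,67)),v=.2)
manip.command_gripper(0)
print(t(),"gap",manip.current_finger_gap()*93,manip.current_grip_force(),manip.current_ft_force().round(1), inG(manip.current_tool_pos()).round(1))
for th in np.arange(.1,.79,.1).tolist()+[.77]:
    g=kn(th);manip.movel(list(G(g[0],g[1],g[2]-19)),v=.1)
print(t(),manip.current_finger_gap()*93,manip.current_ft_force().round(1))
im,z=manip.grab_frame("side");cv2.imwrite("pics/s1.png",cv2.resize(im[100:250,200:400],None,fx=4,fy=4))
E
```

```text
2.72
5.18 gap 24.537093556047974 30.00025123357773 [ 0.3 -4.9  3. ] [   2.3 -103.8   67.4]
7.48 24.657938802762853 [-1.1 -5.4  1.3]
```

View pics/s1.png

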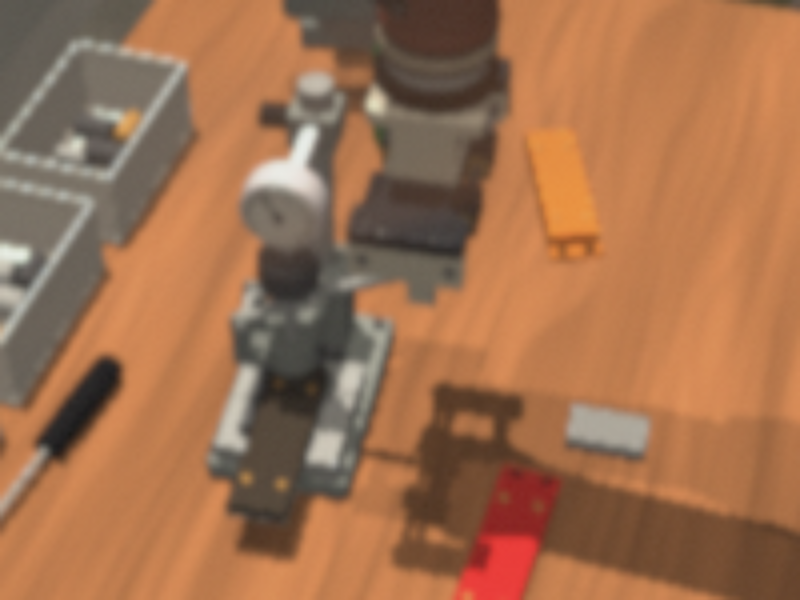

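The lever is up: the knob is out of sight inside the gripper near (420,290) in the crop, and the foot is raised. The fingers settled 2.3 mm towards gauge +x, so I'm correcting the origin before fetching the pad.

```bash
sed -i 's/O=np.array(\[.610,-.058,0\])/O=np.array([.6103,-.061,0])/' h.py; python3 - <<'E'
from bench import manip
from h import *
t=lambda:round(float(manip.current_time_s()),2)
manip.command_gripper(.6)
p=manip.current_tool_pos();manip.movel([p[0],p[1],.29],v=.3)
manip.goto(list(G(-100,0,290)),[180,0,95.8])
manip.command_gripper(.9)
manip.movel(list(G(-72,0,110)),v=.35)
print("touch",manip.movel(list(G(-72,0,43)),v=.15,threshold=6))
manip.command_gripper(0)
print(t(),"gap",manip.current_finger_gap()*93,manip.current_grip_force(),inG(manip.current_tool_pos()).round(1),manip.current_ft_force().round(1))
manip.movel(list(G(-72,0,47)),v=.05)
manip.movel(list(G(-190,0,48)),v=.2)
manip.movel(list(G(-190,0,120)),v=.2)
print(t(),"gap",manip.current_finger_gap()*93,manip.current_ft_force().round(1))
im,z=manip.grab_frame("side");cv2.imwrite("pics/s2.png",cv2.resize(im[80:330,180:480],None,fx=2.4,fy=2.4))
im,z=manip.grab_frame("top");cv2.imwrite("pics/t2.png",im)
E
```

```text
touch False
12.53 gap 44.021013938407215 37.70453229546547 [-72.    0.1  43.1] [ 0.5 -0.6  1.7]
14.03 gap 43.997931121017935 [-0.6 -0.  -2.7]
```

View pics/s2.png

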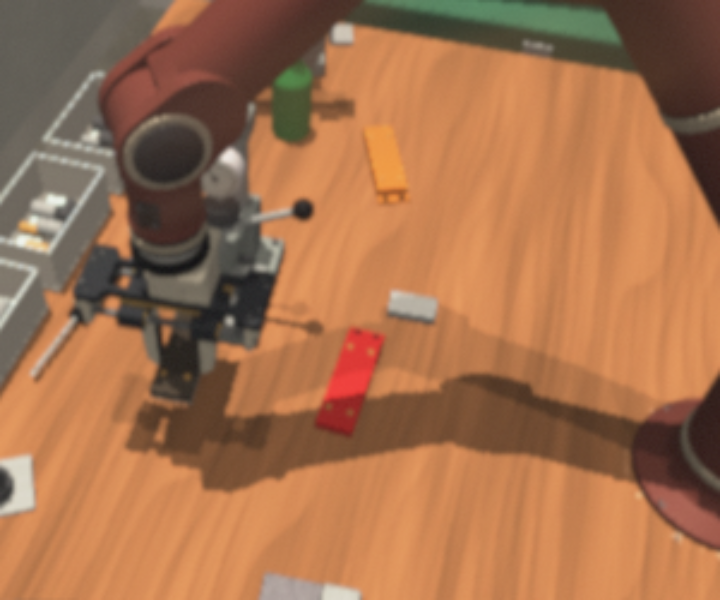

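The pad is held: its square end faces the camera at (175,390) in the crop, the lever stays up with the knob at (303,209), and nothing else has moved. Next I'll turn the pad 90°, set it down, regrip nearer the tab and turn it another 90°.

```bash
python3 - <<'E'
from bench import manip
from h import *
t=lambda:round(float(manip.current_time_s()),2)
manip.goto(list(G(-190,-30,120)),[180,0,185.8])
manip.movel(list(G(-190,-30,25)),v=.2)
print("touch",manip.movel(list(G(-190,-30,4)),v=.04,threshold=8),inG(manip.current_tool_pos()).round(1),manip.current_ft_force().round(1))
manip.command_gripper(.8)
manip.movel(list(G(-190,-30,120)),v=.3)
manip.goto(list(G(-190,30,120)),[180,0,5.8])
im,z=manip.grab_frame("top");cv2.imwrite("pics/t3.png",cv2.resize(im[130:280,190:390],None,fx=4,fy=4));cv2.imwrite("pics/t3raw.png",im)
print(t())
E
```

```text
touch False [-190.1  -30.     3.9] [-0.7 -0.7 -2.4]
19.51
```

View pics/t3.png

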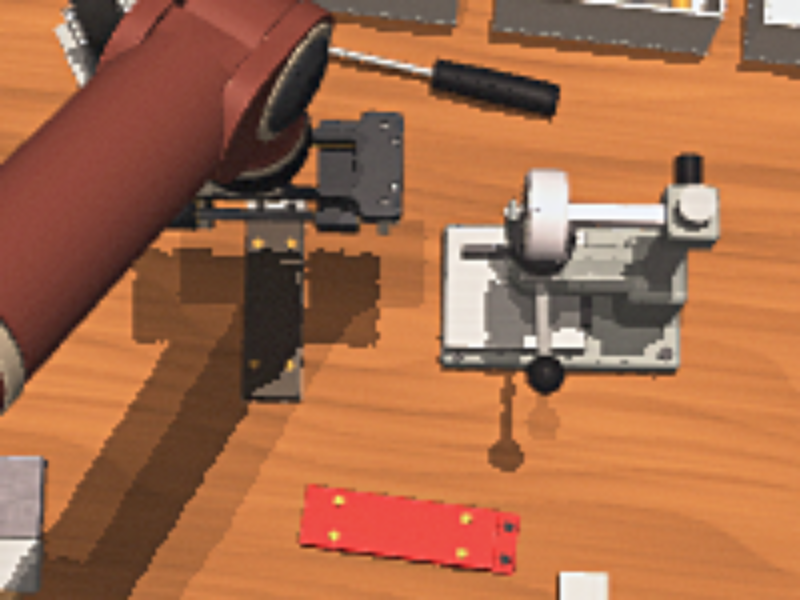

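The pad is flat on the bench, tab end up in the image. Its square-end corners are at crop (246,398) and (300,402). I'll locate that end for the regrip.

```bash
python3 - <<'E'
from bench import manip
from h import *
p=manip.camera_params("top")
o=lambda c:((c[0]+.5)/4-.5+190,(c[1]+.5)/4-.5+130)
for c in[(245,398),(300,402),(246,235),(303,240)]:print(inG(onz(p,*o(c),.013)).round(1))
E
```

```text
[-210.4  -81.9   13. ]
[-169.1  -84.1   13. ]
[-214.4   44.9   13. ]
[-170.7   41.8   13. ]
```

```bash
python3 - <<'E'
from bench import manip
from h import *
t=lambda:round(float(manip.current_time_s()),2)
g=lambda:inG(manip.current_tool_pos()).round(1)
manip.movel(list(G(-190,30,25)),v=.25)
print("touch",manip.movel(list(G(-190,30,3.5)),v=.08,threshold=8))
manip.command_gripper(0)
print(t(),"gap",manip.current_finger_gap()*93,g(),manip.current_ft_force().round(1))
manip.movel(list(G(-200,30,110)),v=.2)
manip.goto(list(G(-200,-3,110)),[180,0,95.8])
manip.movel(list(G(-200,-3,54)),v=.2)
print(t(),"gap",manip.current_finger_gap()*93,g())
im,z=manip.grab_frame("side");cv2.imwrite("pics/s4.png",cv2.resize(im[130:280,200:400],None,fx=4,fy=4))
im,z=manip.grab_frame("top");cv2.imwrite("pics/t4.png",im)
E
```

```text
touch False
21.06 gap 43.773590284995535 [-190.1   30.1    3.7] [-0.9  0.3  1.6]
23.38 gap 43.4395217345517 [-199.8   -3.1   53.7]
```

View pics/s4.png

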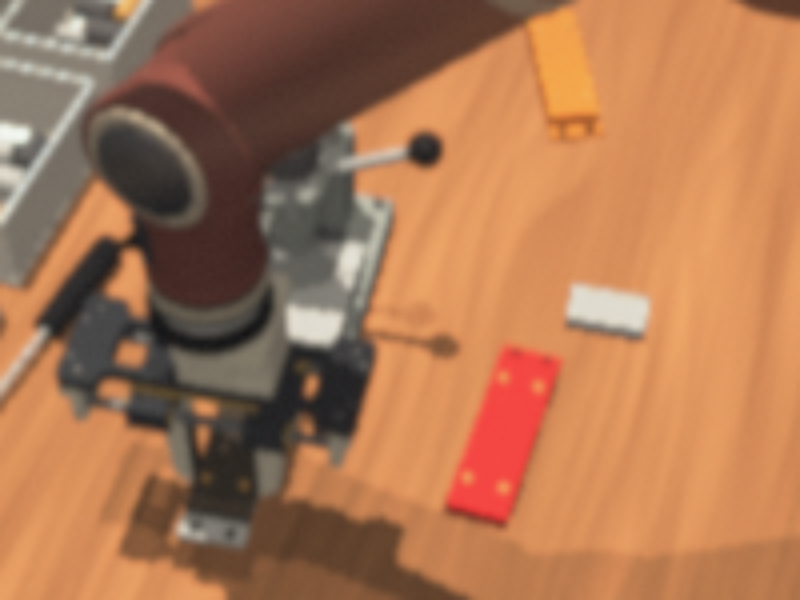

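The pad is now held with its tab end at the mouth side (bare plate at (215,525) in the crop) and the square end towards the gauge. Next is the insertion.

```bash
python3 - <<'E'
from bench import manip
from h import *
t=lambda:round(float(manip.current_time_s()),2)
f=lambda s,r="":print(s,r,t(),inG(manip.current_tool_pos()).round(1),(np.array([X,Y,Z])@manip.current_ft_force()).round(1))
f("0")
f("in",manip.movel(list(G(-78,-3,54)),v=.12,threshold=8))
f("down",manip.movel(list(G(-78,-3,43)),v=.03,threshold=6))
f("x",manip.movel(list(G(-60,-3,43)),v=.03,threshold=6))
E
```

```text
0  23.48 [-199.7   -1.7   55.3] [-0.2  1.5 -1.9]
in False 24.64 [-79.6  -2.9  53.8] [ 0.8  0.1 -0.8]
down True 25.03 [-78.9  -3.   43.3] [-1.  -1.9  4.5]
x True 25.33 [-78.5  -2.9  43.5] [-1.3 -0.6  3.3]
```

```bash
python3 - <<'E'
from bench import manip
from h import *
t=lambda:round(float(manip.current_time_s()),2)
f=lambda s,r="":print(s,r,t(),inG(manip.current_tool_pos()).round(1),(np.array([X,Y,Z])@manip.current_ft_force()).round(1))
f("x",manip.movel(list(G(-60,-3,44)),v=.025,threshold=9))
p=inG(manip.current_tool_pos())
f("y",manip.movel(list(G(p[0],8,44)),v=.025,threshold=9))
im,z=manip.grab_frame("top");cv2.imwrite("pics/t5.png",cv2.resize(im[150:260,260:390],None,fx=6,fy=5.4))
im,z=manip.grab_frame("side");cv2.imwrite("pics/s5.png",im)
E
```

```text
x True 25.89 [-70.5  -2.7  43.6] [-1.  -0.6  3. ]
y True 26.29 [-70.6   2.2  43.7] [-0.1 -0.8  4.5]
```

```bash
python3 - <<'E'
from bench import manip
from h import *
t=lambda:round(float(manip.current_time_s()),2)
f=lambda s,r="":print(s,r,t(),inG(manip.current_tool_pos()).round(1),(np.array([X,Y,Z])@manip.current_ft_force()).round(1))
p=inG(manip.current_tool_pos())
f("x",manip.movel(list(G(-60,p[1],43.5)),v=.025,threshold=9))
manip.command_gripper(.85)
f("rel")
p=inG(manip.current_tool_pos())
manip.movel(list(G(p[0]-2,p[1],120)),v=.2)
manip.movel(list(G(-190,p[1],200)),v=.3)
im,z=manip.grab_frame("top");cv2.imwrite("pics/t6.png",cv2.resize(im[160:250,260:380],None,fx=6.5,fy=6.5,interpolation=cv2.INTER_CUBIC))
im,z=manip.grab_frame("side");cv2.imwrite("pics/s6.png",cv2.resize(im[130:240,235:335],None,fx=5.4,fy=5.4,interpolation=cv2.INTER_CUBIC));print(t())
E
```

```text
x True 26.71 [-70.5   2.1  43.8] [-1.3 -0.9  4.2]
rel  27.47 [-70.5   2.   43.8] [-0.5  0.1 -0.2]
28.73
```

View pics/t6.png

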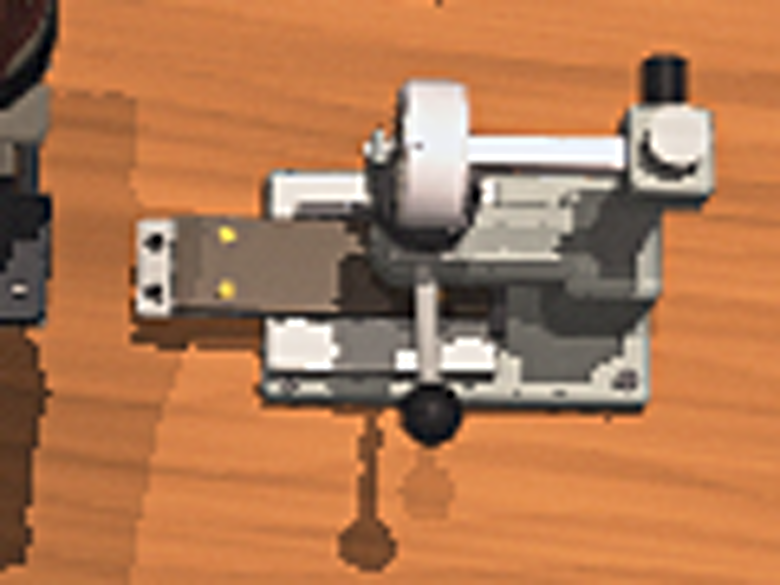

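The pad lies in the gauge, turned: the tab plate is at crop (155,265) and the square end is in under the foot. I'll check position and squareness with numbers.

```bash
python3 - <<'E'
from bench import manip
from h import *
p=manip.camera_params("top")
o=lambda c,f,u,v:((c[0]+.5)/f-.5+u,(c[1]+.5)/f-.5+v)
for n,c,z in[("tabTL",(137,220),.043),("tabBL",(134,315),.043),("linTL",(180,221),.053),("linT",(345,224),.053),("linBL",(178,312),.053),("linB",(330,311),.053),("baseTL",(267,173),.022),("baseBL",(263,400),.022),("baseBR",(645,405),.022)]:
    print(n,inG(onz(p,*o(c,6.5,260,160),z)).round(1))
E
```

```text
tabTL [-123.2   22.6   43. ]
tabBL [-123.6  -22.3   43. ]
linTL [-103.5   19.8   53. ]
linT [-28.3  20.   53. ]
linBL [-103.6  -22.8   53. ]
linB [-34.8 -20.9  53. ]
baseTL [-63.1  52.4  22. ]
baseBL [-63.6 -56.2  22. ]
baseBR [112.3 -54.9  22. ]
```

View pics/s6.png

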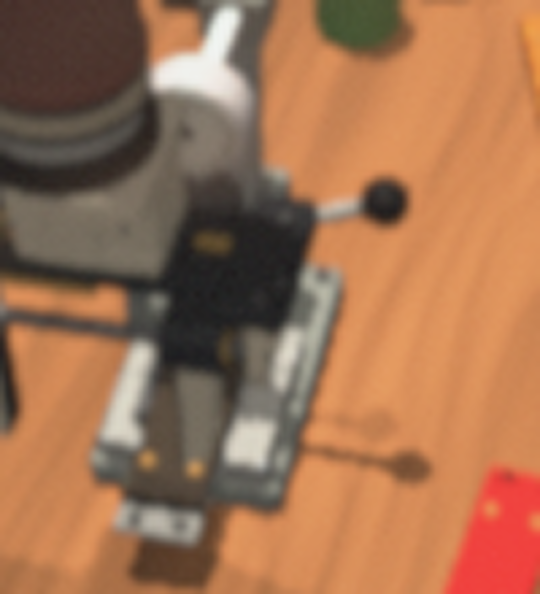

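The pad is square and flush with the fence. The end is about 38–40 mm in, judged against the base front edge. I'll give the tab end a gentle confirming push, then lower the lever.

```bash
python3 - <<'E'
from bench import manip
from h import *
t=lambda:round(float(manip.current_time_s()),2)
f=lambda s,r="":print(s,r,t(),inG(manip.current_tool_pos()).round(1),(np.array([X,Y,Z])@manip.current_ft_force()).round(1))
manip.command_gripper(0)
manip.movel(list(G(-165,0,120)),v=.35);manip.movel(list(G(-155,0,34)),v=.25)
manip.hold(.2)
f("push",manip.movel(list(G(-122,0,34)),v=.03,threshold=7))
manip.movel(list(G(-160,0,40)),v=.15)
manip.movel(list(G(-160,0,290)),v=.4)
manip.command_gripper(.6)
k=kn(.77)
manip.goto(list(G(0,k[1],310)),[180,0,5.8])
f("above",manip.movel(list(G(0,k[1],k[2]-19)),v=.25,threshold=8))
im,z=manip.grab_frame("top");cv2.imwrite("pics/t7.png",cv2.resize(im[150:260,260:390],None,fx=5,fy=5))
im,z=manip.grab_frame("side");cv2.imwrite("pics/s7.png",cv2.resize(im[120:240,230:390],None,fx=5,fy=5))
E
```

```text
push True 31.98 [-129.7   -0.4   33.6] [-0.3  0.3 -0.4]
above False 35.83 [  0.4 -93.4 174.5] [0.8 0.2 1. ]
```

View pics/s7.png

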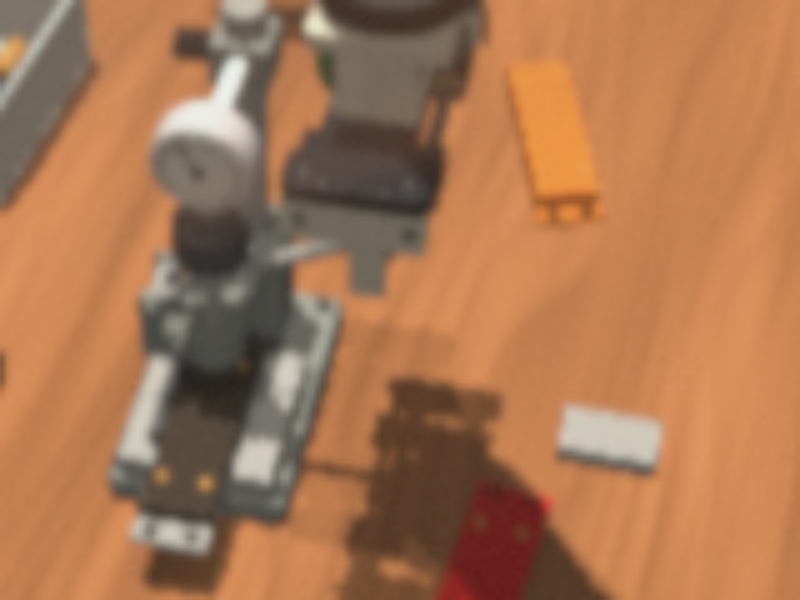

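The pad still sits square in the gauge, with the tab at (172,532) in the crop. The gripper straddles the knob, with the bar running into it at about (330,248). Now I'll lower the lever.

```bash
python3 - <<'E'
from bench import manip
from h import *
t=lambda:round(float(manip.current_time_s()),2)
f=lambda s,r="":print(s,r,t(),inG(manip.current_tool_pos()).round(1),(np.array([X,Y,Z])@manip.current_ft_force()).round(1))
manip.command_gripper(0);f("grip",manip.current_finger_gap()*93)
for th in [.7,.6,.5,.4,.3,.2,.1,.0,-.03]:
    k=kn(th);manip.movel(list(G(0,k[1],k[2]-19)),v=.06)
manip.hold(.3);f("down",manip.current_finger_gap()*93)
manip.command_gripper(.6)
manip.movel(list(G(0,-104,230)),v=.25)
manip.goto(list(G(-20,-170,300)),[180,0,5.8])
for n,(a,b,c,d) in {"top":(150,260,260,390),"side":(120,240,230,350)}.items():
    im,z=manip.grab_frame(n);cv2.imwrite(f"pics/{n}8.png",im);cv2.imwrite(f"pics/{n}8c.png",cv2.resize(im[a:b,c:d],None,fx=5,fy=5))
f("end")
E
python3 -c "
import cv2,numpy as np
a=cv2.imread('pics/top8.png');b=cv2.imread('pics/side8.png')
c=np.hstack([cv2.resize(a[165:245,270:370],(400,320)),cv2.resize(b[130:230,235:335],(400,400))[:320]]);cv2.imwrite('pics/c8.png',c)"
```

```text
grip 24.775472812017032 36.54 [ -0.3 -94.4 173.8] [-0.5 -0.8 -0.2]
down 24.443125197025918 40.09 [-1.000e-01 -1.031e+02  6.370e+01] [-5.1 -1.6  6.7]
end  42.19 [ -20.9 -169.7  298.5] [ 0.5 -0.2  0.1]
```

View pics/c8.png

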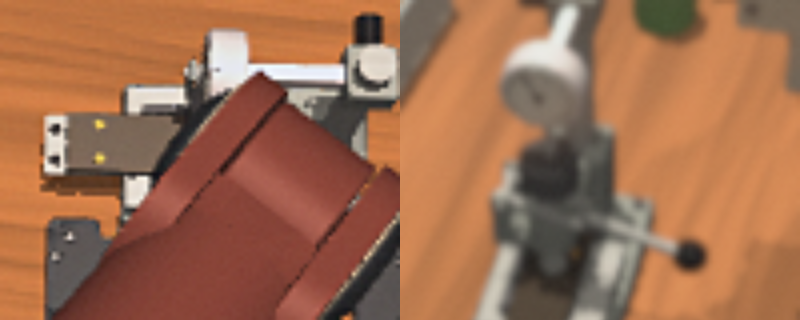

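The knob is back at about side (307.5,194), where it started (307.9,192.3), and the weight is down. The tab end is square at left. One numeric check of the knob, then hand in.

```bash
python3 - <<'E'
from bench import manip
from h import *
r=[]
for f in("pics/side0.png","pics/side8.png"):
    im=cv2.imread(f);h=cv2.cvtColor(im,cv2.COLOR_BGR2HSV)[185:200,302:316,2]
    v,u=np.nonzero(h<70);r.append((u.mean()+302,v.mean()+185))
print(r)
if np.hypot(*np.subtract(*r))<1.5: print(manip.close_job(),manip.current_time_s())
E
```

```text
[(np.float64(307.9), np.float64(192.33333333333334)), (np.float64(307.1034482758621), np.float64(193.51724137931035))]
the job is handed in; nothing more can be done
the job is handed in; nothing more can be done
```

I handed the job in at about 42 s: the pad is turned end for end, square end against the end stop and long edge along the fence, with the lever down and the foot lowered onto the lining; no verdict came back, and I checked the final state by camera only.

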